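Stamp a pet identity tag with the sprung punch and mallet

ROBOT

A 6-joint arm with a two-finger parallel gripper is mounted at the origin on the work surface. World frame = base frame: x ahead of the robot, y to its left, z up, the work surface at z = 0. Lengths are in m, angles in rad, forces in N, time in s.
With the tool pointing down it reaches from about 0.15 to 0.775 m from the base axis. Payload 6.1 kg.
Tool frame: the origin (TCP) lies between the finger pads; the fingertips stand 14 mm ahead of it and the grasp point (between the pads) lies 5 mm behind it (manip.nose_length is the z of the fingertips in the tool frame, in m); z points along the fingers, y is the line along which they close (so a half turn about z gives the same grasp; the last joint's range is limited). The gripper opens to 85 mm and grips with 20 to 120 N. Pads are 22 mm wide; open, the fingers measure 114 mm over their backs; the gripper's body (76 mm by 85 mm) begins 54 mm behind the grasp point. The pads swing forward as they close: fully open they stand 13 mm farther back than shut.
Start: joints at [1.23, 0.126, -0.04, 1.405, 0, 1.571], TCP at [0.175, 0.495, 0.245] pointing down, gripper open.
Joint ranges: [-2.72, 2.72], [-0.95, 1.95], [-1.27, 1.35], [-1.78, 2.02], [-1.46, 1.47], [-3.14, 3.14]. Speed limits (rad/s): [2.39, 2.39, 3.01, 3.14, 3.14, 3.14].

INTERFACE

Orientations are given as a 3x3 rotation matrix whose columns are the frame's x, y, z axes.
In Python, from rig import manip gives the robot as it stands. Calls block until the motion is done:
- manip.move_pose(position, orientation): joint-space move of the TCP to a pose.
- manip.movel(position, orientation=None, velocity=0.15): straight line of the TCP; orientation=None keeps the orientation; velocity is the mean speed in m/s.
- manip.move_j(angles): joint-space move.
- manip.grip(opening, grasp_force=None): opening from 0.0 (shut) to 1.0 (fully open); grasp_force is the grip in N (None keeps the last); returns when the fingers have stopped.
- manip.dwell(seconds).
- manip.ik(position, orientation): joint angles nearest the present ones, or None.
- manip.get_state(): the state.
- manip.capture(name): name is "scene" or "top" or "wrist"; returns the picture (384x512x3 uint8, red, green, blue); there is no depth.
- manip.camera_params(name): a dict with "mtx" (3x3 intrinsics, pixels), "pose" (4x4, takes a point from camera to world coordinates). Camera axes: x right, y down, z forward; pixel columns grow to the right and rows downward; lengths in m; the calibration is good to about 2 mm. A picture is of the moment at which its call begins: read the wrist's pose just before it. camera_params takes no time and is no camera call; for the wrist camera it gives the pose at the moment of the call.
A pose or a line that the arm cannot do raises manip.IKError and nothing moves.
- manip.close_job(): hands the job in; it is judged then, once.
The state is a dict: "time_s": time; "q": joint angles; "joint_velocities": joint speeds; "joint_efforts": joint torques, N m; "tool_pos": TCP position; "eef_rot": TCP orientation; "wrist_force": force on the tool from outside, world axes, zero at the start; "torque": the same for the moment, N m; "finger_gap": opening from 0.0 (shut) to 1.0 (fully open); "gripper_force": force on a finger pad.
Only numpy, scipy, OpenCV 4.12 (cv2) and the standard library are available. Lean on these libraries where they do the work, as an engineer would, in place of code of your own. Each camera call takes 0.05 s, during which the arm holds its last target. There are 200 camera calls.

TASK

Pick up the mallet and knock the red-headed sprung punch of the stamping jig down, squarely with the mallet's face, until it bears firmly on the metal tag below, but not so hard that the tag is crushed. Then lift off so the punch springs back up, and stand the mallet head-down and upright in the middle of its green mat again. Do not push the punch with the gripper, and do not disturb the bottle, the pot or the slide box.

Things in the scene. Friction and masses are not known exactly. Their poses are not given: they have to be found in the camera images.
- mallet: Mallet, about 0.4 kg, standing freely on its head: upright black cylinder 40 mm across, 76 mm tall, an orange face at each end; the heavy head carries most of the mass. Origin: centre of the lower face; z up the head's axis. A straight wooden handle runs level along -x, 15 to 170 mm from that axis, centre line 38 mm above the origin, 22 mm wide (y), 24 mm tall (z).
- mallet_face (a point): Centre of the mallet's lower orange face, the striking face (same as the mallet's origin).
- mallet_grip (a point): Good place to grip the handle from above: on its centre line, 55 mm from the head's axis, 38 mm above the lower face; the handle is 22 mm wide here.
- mat: Flat green mat fixed to the bench, 130 x 130 x 3 mm, on which the mallet stands; origin at the centre of its underside. It lies on the robot's left or right, the jig on the other side.
- jig: Grey stamping jig fixed to the bench, origin at the centre of its underside, z up. Base 130 x 130 x 22 mm; two columns at y = +-55 mm carry a bridge 44 (x) x 128 (y) mm, top 100 mm above the bench; the punch slides straight down through its middle. Below it a 33 x 62 mm aluminium tag lies in a shallow nest on a dark steel anvil of unknown height.
- punch_top (a point): Centre of the top of the punch's red mushroom head, which is 36 mm in diameter; 178.5 mm above the bench when the punch is up; moves straight down as the punch is driven.
- punch (a joint): Travel of the punch in m, 0 = up, growing downwards. A return spring resists with 2 N at the top, 6 N at 30 mm. The foot meets the tag after 18 to 28 mm (the anvil's height differs each time), then a stiff rubber pad under it yields only 1 mm per 6 N. A good mark needs the mallet to bear on the red head with 12 N or more for 0.1 s once the punch is on the tag; over 28 N crushes the tag.
- reagent: Bystander: amber bottle, 42 mm in diameter, 100 mm tall; origin at the centre of its underside.
- pot: Bystander: clear sample pot with red lid, 48 mm in diameter, 65 mm tall; origin at the centre of its underside.
- slidebox: Bystander: blue slide box with white lid, 92 x 62 x 38 mm; origin at the centre of its underside.
Things that resemble listed ones, but are neither listed nor needed, are in the scene too. Of the things like the mallet, leave any that is purple or yellow; of the rest the smaller one is meant.

How it is judged:
On the way, in this order (a step that is already met when the one before it is completed fails the run):
1. the mallet is lifted clear of its mat by more than 40 mm (z of mallet_face in the frame of mat above 0.043 m), for 0.1 s.
2. the mallet, tilted less than 15 degrees, its face centred within 15 mm on the red head, has driven the punch onto the tag and bears on it with at least 12 N for 0.1 s (contact force between mallet and punch above 12 N and value of joint punch above 0.016 m and horizontal distance between mallet_face and punch_top below 0.015 m and angle between mallet's own z axis and vertical below 0.26 rad), for 0.1 s.
At the end, for the whole second after the job is handed in: The punch is back up (less than 3 mm down); the mallet stands at rest, upright within 0.06 rad, striking face down on the green mat, its head's axis within 35 mm of the mat's centre (value of joint punch below 0.003 m and horizontal distance between mallet and mat below 0.035 m and angle between mallet's own z axis and vertical below 0.06 rad and z of mallet in the frame of mat between 0.001 and 0.006 m and linear speed of mallet below 0.02 m/s and angular speed of mallet below 0.2 rad/s); the robot touches nothing.
It fails at once if the tag is crushed: more than 28 N between mallet and punch (contact force between mallet and punch above 28 N).
It fails at once if the punch is pushed with the gripper or arm instead of the mallet (more than 3 N) (contact force between any of the fingers, the arm and punch above 3 N).
It fails at once if the amber bottle is moved more than 20 mm or tipped (distance of reagent from where it was at the start of the episode above 0.02 m or angle between reagent's own z axis and vertical above 0.25 rad).
It fails at once if the sample pot is moved more than 20 mm or tipped (distance of pot from where it was at the start of the episode above 0.02 m or angle between pot's own z axis and vertical above 0.25 rad).
It fails at once if the slide box is moved more than 20 mm or tipped (distance of slidebox from where it was at the start of the episode above 0.02 m or angle between slidebox's own z axis and vertical above 0.25 rad).
It also fails if it takes over 51 s, if anything falls off the work surface, if the arm or the gripper's body presses on something with over 40 N, if the wrist force passes 120 N, or if a joint passes its speed limit or range.

## Working session

There is one attempt and no reset: what is moved stays moved. The work goes in short steps, each a Python script; the robot and the scene stay as the last script left them, time stands still between calls to the robot, and variables do not carry over. Pictures are saved under pics/ and viewed, at most 10 in all, crops included, and the job is handed in when it is done.

```bash
mkdir -p pics; python3 - <<'E'
from rig import manip
import cv2,numpy as np
for n in("scene","top"):
    im=manip.capture(n);cv2.imwrite(f"pics/{n}.png",cv2.resize(im[:,:,::-1],(800,600),interpolation=cv2.INTER_CUBIC));cv2.imwrite(f"pics/{n}_raw.png",im[:,:,::-1])
    p=manip.camera_params(n);print(n,p["mtx"],np.round(p["pose"],3))
print(manip.get_state()["time_s"],manip.nose_length)
E
```

```text
scene [[403.52355345   0.         257.68233924]
 [  0.         403.52355345 191.7135721 ]
 [  0.           0.           1.        ]] [[-0.759  0.531 -0.376  0.959]
 [ 0.651  0.623 -0.434  0.604]
 [ 0.004 -0.574 -0.819  1.209]
 [ 0.     0.     0.     1.   ]]
top [[418.01330349   0.         251.91500366]
 [  0.         418.01330349 191.92173859]
 [  0.           0.           1.        ]] [[ 0.013 -0.989  0.149  0.28 ]
 [-1.    -0.012  0.005  0.005]
 [-0.003 -0.149 -0.989  1.287]
 [ 0.     0.     0.     1.   ]]
0.1 0.014
```

View pics/scene.png

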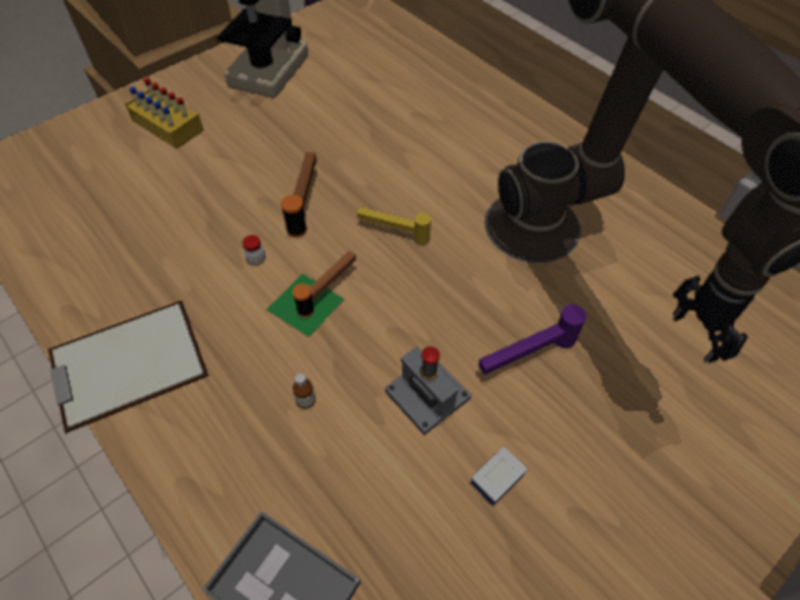

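View pics/top.png

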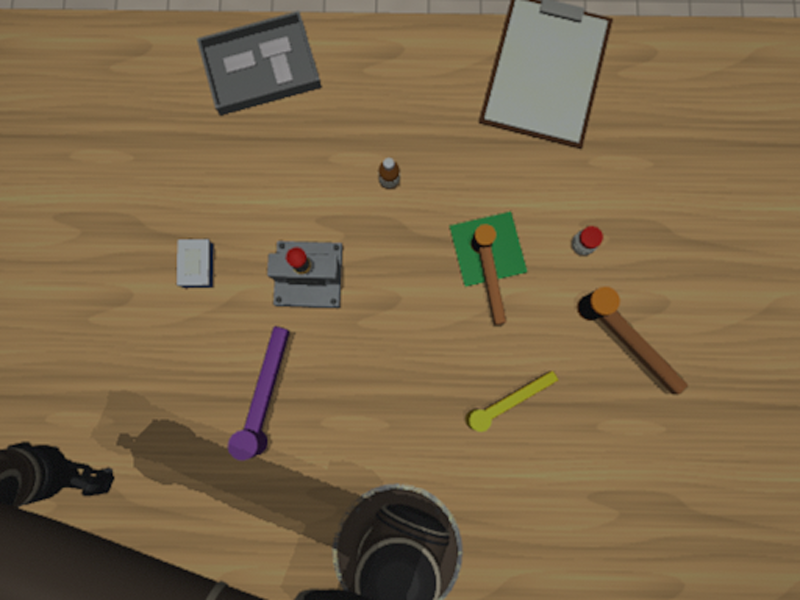

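Things like the mallet in the top view are: purple (243,443), yellow (480,420), a large orange-faced one (604,300), and a small orange-faced one on the green mat (485,235). The small one is meant: it isn't purple or yellow, it's the smaller of the other two, and it stands on the mat. I'll confirm this in an enlarged composite, which I'll also use to measure.

```bash
python3 - <<'E'
import cv2,numpy as np
t=cv2.imread("pics/top_raw.png");s=cv2.imread("pics/scene_raw.png")
def c(im,u,v): # 80x60 -> 400x300 (5x), ticks each 10px
    a=cv2.resize(im[v:v+60,u:u+80],(400,300),interpolation=cv2.INTER_CUBIC)
    for i in range(0,80,10):
        cv2.line(a,(i*5,0),(i*5,6),(255,255,255),1); cv2.putText(a,str(u+i),(i*5+1,16),0,.32,(255,255,255),1)
    for j in range(0,60,10):
        cv2.line(a,(0,j*5),(6,j*5),(255,255,255),1); cv2.putText(a,str(v+j),(8,j*5+4),0,.32,(255,255,255),1)
    return a
cv2.imwrite("pics/comp.png",np.vstack([np.hstack([c(t,272,140),c(t,160,140)]),np.hstack([c(s,165,158),c(s,235,218)])]))
E
```

```text
(no output)
```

View pics/comp.png

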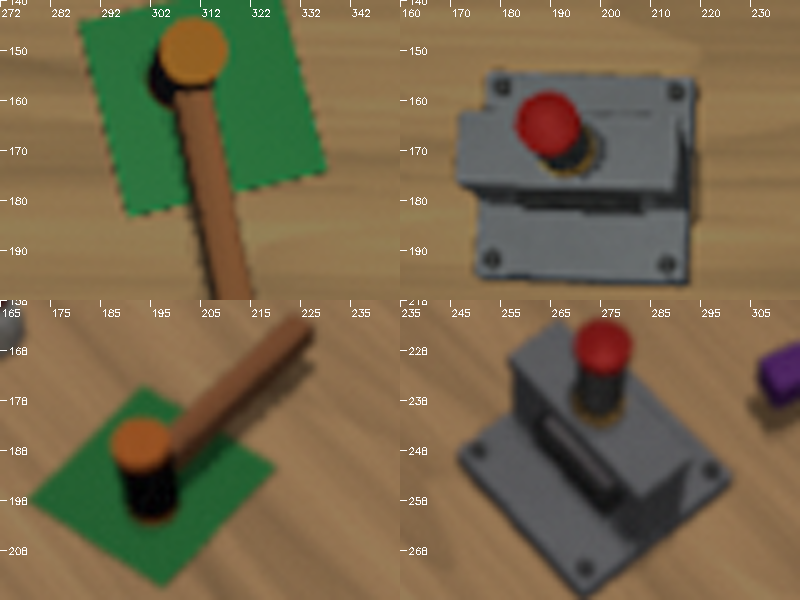

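The bottom-left tile shows the small mallet: orange top, black head, brown handle, standing on the green mat. Its top face is at top-view px (310.4,149.8) and scene px (193,186.2). The red head is at top-view px (189.2,164) and scene px (275.2,227). Next I'll triangulate these.

```bash
cat > h.py <<'E'
from rig import manip
import numpy as np, cv2
def ray(p,uv):
    P=p["pose"];d=P[:3,:3]@np.linalg.solve(p["mtx"],[*uv,1]);return P[:3,3],d/np.linalg.norm(d)
def tri(obs):
    A=np.zeros((3,3));b=np.zeros(3)
    for p,uv in obs:
        o,d=ray(p,uv);M=np.eye(3)-np.outer(d,d);A+=M;b+=M@o
    x=np.linalg.solve(A,b);return x,[round(1e3*np.linalg.norm((np.eye(3)-np.outer(d,d))@(x-o)),1) for o,d in (ray(p,uv) for p,uv in obs)]
def onz(p,uv,z):
    o,d=ray(p,uv);return (o+d*(z-o[2])/d[2])
def down(yaw): # tool y (closing) along world angle yaw, z down
    y=np.array([np.cos(yaw),np.sin(yaw),0]);z=np.array([0,0,-1.]);return np.column_stack([np.cross(y,z),y,z])
E
python3 - <<'E'
from h import *
np.set_printoptions(precision=4,suppress=True)
T=manip.camera_params("top");S=manip.camera_params("scene")
print("mallet top",tri([(T,(310.4,149.8)),(S,(193,186.2))]))
print("punch",tri([(T,(189.2,164)),(S,(275.2,227))]))
print("hend",tri([(T,(319.4,206.7)),(S,(226,163.5))]),onz(T,(319.4,206.7),.053))
m=np.array([onz(T,c,.003) for c in [(287.6,144.6),(297.6,182.6),(336.8,173.8),(328.3,135.7)]]);print("mat T",m.mean(0),m)
print("mat S",np.mean([onz(S,c,.003) for c in [(193.2,175),(170.6,197.2),(197.2,215),(219.2,190.8)]],0))
print("grommet jig T",np.mean([onz(T,c,.022) for c in [(180.3,157),(215,158),(178,191.5),(213,192.5)]],0))
print("bottle",onz(T,(249,118),.0),"pot",onz(T,(373,158),0),"box",onz(T,(124,168),.0))
P=manip.camera_params("wrist");s=manip.get_state();R=s["eef_rot"]
print("wrist cam in tool",R.T@(P["pose"][:3,3]-s["tool_pos"]),R.T@P["pose"][:3,:3],P["mtx"][0])
E
```

```text
mallet top (array([ 0.5925, -0.1618,  0.0728]), [np.float64(0.4), np.float64(0.4)])
punch (array([0.5242, 0.183 , 0.1678]), [np.float64(0.6), np.float64(0.6)])
hend (array([ 0.4263, -0.1924,  0.0359]), [np.float64(0.3), np.float64(0.3)]) [ 0.4241 -0.1895  0.053 ]
mat T [ 0.5804 -0.1776  0.003 ] [[ 0.6262 -0.0992  0.003 ]
 [ 0.5047 -0.1303  0.003 ]
 [ 0.5341 -0.2529  0.003 ]
 [ 0.6568 -0.2281  0.003 ]]
mat S [ 0.5851 -0.1751  0.003 ]
grommet jig T [0.5223 0.1828 0.022 ]
bottle [0.713  0.0241 0.    ] pot [ 0.5868 -0.3684  0.    ] box [0.545  0.4149 0.    ]
wrist cam in tool [ 0.0765  0.0004 -0.1284] [[ 0.0011 -0.9543 -0.299 ]
 [ 1.      0.0014 -0.0007]
 [ 0.0011 -0.299   0.9543]] [325.1491   0.     255.6508]
```

```bash
cat > look.py <<'E'
from h import *
import pickle
def views(tag,xy,z,yaw,d):
    R=down(yaw);out=[]
    for k,s in enumerate((1,-1)):
        p=np.array([*xy,z])+s*d*R[:,1]
        (manip.move_pose if k==0 else manip.movel)(p,R)
        manip.dwell(.15);c=manip.camera_params("wrist");im=manip.capture("wrist")[:,:,::-1];out.append((c,im))
    pickle.dump(out,open(tag+".pkl","wb"));return out
E
python3 - <<'E'
from look import *
np.set_printoptions(precision=3,suppress=True)
s=manip.get_state();print(s["eef_rot"])
a=.17
for yaw in (np.pi/2+a,-np.pi/2+a):
  for p in ([.54,-.171,.036],[.47,.183,.2]): print(yaw,p,manip.ik(p,down(yaw)))
yaw=np.pi/2+a
v=views("punch",(.524,.183),.29,yaw,.035)+views("mal",(.565,-.168),.26,yaw,.04)
print(manip.get_state()["time_s"],manip.get_state()["wrist_force"])
cv2.imwrite("pics/w1.png",np.vstack([np.hstack([cv2.resize(i,(400,300),interpolation=cv2.INTER_AREA) for c,i in v[k:k+2]]) for k in(0,2)]))
E
```

```text
[[-0.942  0.334 -0.   ]
 [ 0.334  0.942 -0.001]
 [-0.    -0.001 -1.   ]]
1.7407963267948965 [0.54, -0.171, 0.036] [-0.307  0.283 -0.314  0.973  0.    -0.477]
1.7407963267948965 [0.47, 0.183, 0.2] [ 0.371  0.091 -0.178  1.302  0.     0.201]
-1.4007963267948966 [0.54, -0.171, 0.036] [-0.307  0.283 -0.314  0.973  0.     2.665]
-1.4007963267948966 [0.47, 0.183, 0.2] [ 0.371  0.091 -0.178  1.302  0.    -2.94 ]
4.9083 [-0.344 -0.428 -0.242]
```

View pics/w1.png

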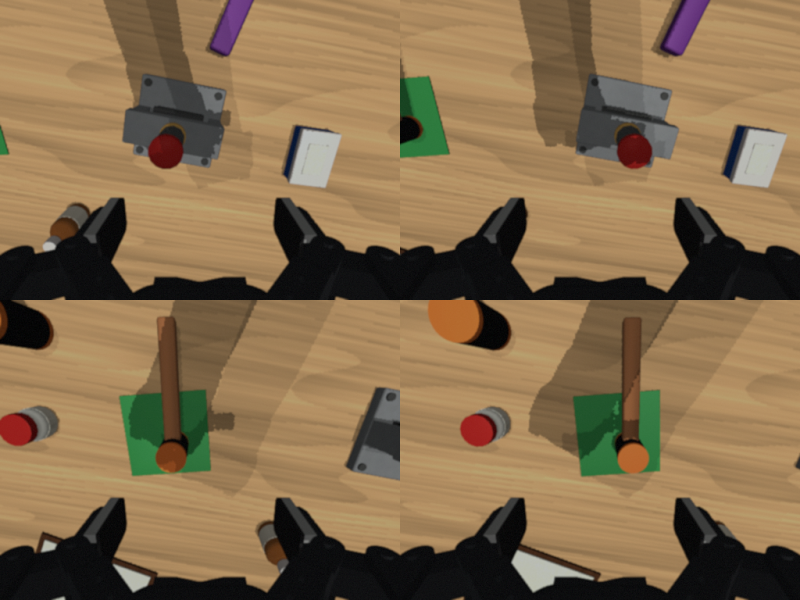

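The wrist tiles show the red head at raw px (212,195) and (300,195), and the mallet face at (219,201) and (298,202). I'll enlarge these to read them more exactly.

```bash
python3 - <<'E'
from look import *
v=pickle.load(open("punch.pkl","rb"))+pickle.load(open("mal.pkl","rb"))
t=[]
for (c,im),(u,w) in zip(v,[(160,150),(255,150),(160,110),(230,110)]):
    n=(80,60) if w==150 else (144,108)
    k=400/n[0]
    a=cv2.resize(im[w:w+n[1],u:u+n[0]],(400,300),interpolation=cv2.INTER_CUBIC)
    a=cv2.convertScaleAbs(a,alpha=1.5)
    for i in range(0,n[0],10): cv2.line(a,(int(i*k),0),(int(i*k),6),(255,255,255),1); i%20==0 and cv2.putText(a,str(u+i),(int(i*k)+1,16),0,.32,(255,255,255),1)
    for j in range(0,n[1],10): cv2.line(a,(0,int(j*k)),(6,int(j*k)),(255,255,255),1); j%20==0 and cv2.putText(a,str(w+j),(8,int(j*k)+4),0,.32,(255,255,255),1)
    t.append(a)
cv2.imwrite("pics/w2.png",np.vstack([np.hstack(t[:2]),np.hstack(t[2:])]))
E
```

```text
(no output)
```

View pics/w2.png

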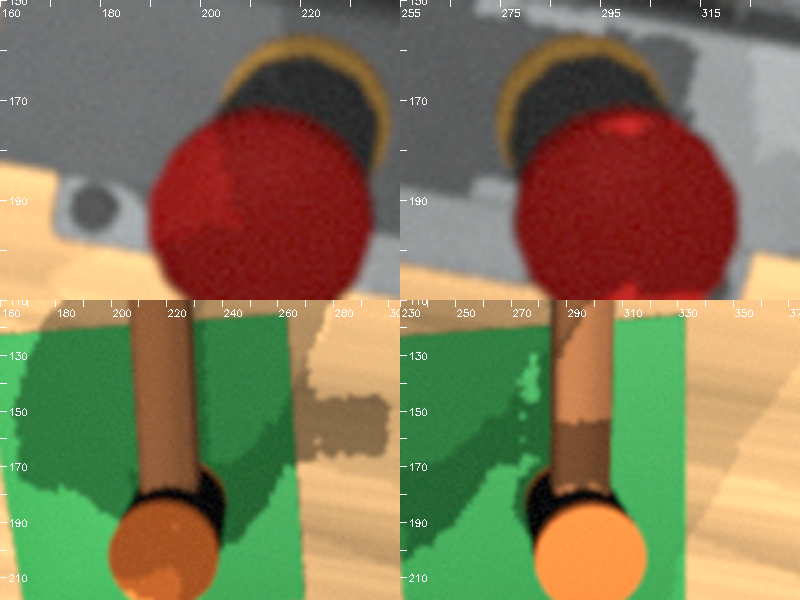

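```bash
python3 - <<'E'
from look import *
np.set_printoptions(precision=4,suppress=True)
(p1,_),(p2,_)=pickle.load(open("punch.pkl","rb"));(m1,_),(m2,_)=pickle.load(open("mal.pkl","rb"))
print("punch",tri([(p1,(211.8,193)),(p2,(299.9,193.2))]))
h=tri([(m1,(218.7,201.4)),(m2,(298.2,202.6))]);print("mallet",h)
e=tri([(m1,(212.5,23)),(m2,(297,23))]);print("hend",e)
for c,uv in((m1,(212.5,23)),(m2,(297,23))): 
  q=onz(c,uv,.053);print(q, np.arctan2(*(h[0]-q)[[1,0]]))
# mid-handle line directly: centre of top surface at v=110 (view1 u 217.4, view2 ~294.5)
for c,uv in((m1,(217.4,111)),(m2,(295.5,111))): q=onz(c,uv,.053);print(q, np.arctan2(*(h[0]-q)[[1,0]]))
for c,L in((m1,[(153.6,123),(268,115),(155+12*1.28,222.7)]),): pass
# mat corners in w1 tiles
a=np.array([[120,396],[205,390],[211,469],[133,476]],float)-[0,300]
b=np.array([[574,396],[659,390],[660,470],[582,476]],float)-[400,300]
for c,A in((m1,a),(m2,b)): print("mat",np.mean([onz(c,x,.003) for x in A*1.28],0))
E
```

```text
punch (array([0.5237, 0.1842, 0.1712]), [np.float64(0.2), np.float64(0.2)])
mallet (array([ 0.5938, -0.1588,  0.0769]), [np.float64(0.2), np.float64(0.2)])
hend (array([ 0.4281, -0.1914,  0.0452]), [np.float64(0.4), np.float64(0.4)])
[ 0.4297 -0.1902  0.053 ] 0.18936562588458897
[ 0.4293 -0.1921  0.053 ] 0.20021709686847786
[ 0.5075 -0.1748  0.053 ] 0.1838139606655542
[ 0.5071 -0.1771  0.053 ] 0.20828809970267623
mat [ 0.5836 -0.1739  0.003 ]
mat [ 0.5833 -0.1743  0.003 ]
```

```bash
python3 - <<'E'
from look import *
np.set_printoptions(precision=4,suppress=True)
a=.19;R=down(np.pi/2+a);d=np.array([np.cos(a),np.sin(a),0])
g=np.array([.5932,-.1598,.036])-.052*d
manip.move_pose(g+[0,0,.09],R);manip.movel(g,velocity=.1)
manip.grip(0.0,110);s=manip.get_state();print(s["tool_pos"],s["finger_gap"],s["gripper_force"],s["time_s"])
c0=manip.camera_params("wrist");i0=manip.capture("wrist")[:,:,::-1]
manip.movel(g+[0,0,.20],velocity=.12);manip.dwell(.3)
s=manip.get_state();print(s["tool_pos"],s["wrist_force"],s["torque"],s["finger_gap"],s["time_s"])
i1=manip.capture("wrist")[:,:,::-1];S=manip.capture("scene")[:,:,::-1]
cv2.imwrite("pics/g.png",np.vstack([np.hstack([cv2.resize(i,(400,300)) for i in(i0,i1)]),np.hstack([cv2.resize(S[90:240,130:330],(400,300),interpolation=cv2.INTER_CUBIC)]*1+[np.zeros((300,400,3),np.uint8)])]))
E
```

```text
[ 0.5422 -0.1695  0.0364] 0.2407731255267687 107.3809826374054 7.1917
[ 0.5421 -0.1696  0.2358] [-1.5221 -0.7045 -4.2886] [-0.067   0.1511  0.0076] 0.24202810494904514 9.3583
```

View pics/g.png

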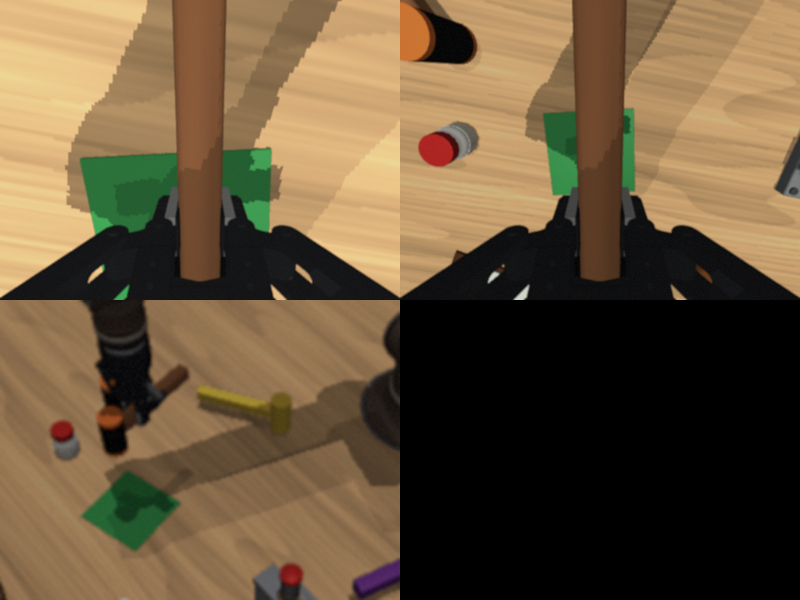

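The mallet is held, and the handle runs straight between the fingers at the same angle before and after the lift. Now I'll move over the punch and press under force feedback.

```bash
python3 - <<'E'
from look import *
np.set_printoptions(precision=3,suppress=True)
a=.19;R=down(np.pi/2+a);d=np.array([np.cos(a),np.sin(a),0])
g=np.array([.5237,.1840,0])-.052*d
Z=lambda z:g+[0,0,z]
manip.move_pose(Z(.262),R);manip.movel(Z(.222),velocity=.08);manip.dwell(.3)
def F():
    v=[]
    for _ in range(4): v.append(manip.get_state()["wrist_force"][2]);manip.dwell(.02)
    return np.mean(v),np.ptp(v)
b=F()[0];print("base",b,manip.get_state()["tool_pos"],manip.get_state()["time_s"])
z=.1785+.033-.014
manip.movel(Z(z),velocity=.03);f,n=F();f-=b;print("at -14mm",f,n,manip.get_state()["tool_pos"][2])
while f<17 and z>.1785+.033-.038:
    z-=.001 if f<9 else .0004
    manip.movel(Z(z),velocity=.02);f,n=F();f-=b;s=manip.get_state();print(round(z,4),round(f,2),round(n,2),s["tool_pos"][2],s["torque"],round(s["time_s"],2))
manip.dwell(.3);print("hold",F()[0]-b)
E
```

```text
base -3.935170620989485 [0.473 0.174 0.222] 11.8
at -14mm 3.3347748307387928 1.6036675311776853 0.1977367672174913
0.1965 3.95 1.19 0.1965309247672262 [ 0.125 -0.051 -0.001] 13.15
0.1955 3.11 2.35 0.1954862195668911 [0.038 0.22  0.061] 13.47
0.1945 3.95 1.17 0.19447272561995302 [ 0.15  -0.103  0.039] 13.78
0.1935 3.84 1.52 0.19349828443703979 [0.008 0.232 0.006] 14.1
0.1925 4.07 1.65 0.19249010541071662 [ 0.166 -0.216 -0.024] 14.42
0.1915 4.44 1.19 0.19147920214075753 [-0.012  0.06   0.061] 14.73
0.1905 4.8 1.59 0.19050455828660848 [0.109 0.008 0.021] 15.05
0.1895 8.34 1.21 0.18984490998960687 [ 0.002  0.283 -0.008] 15.37
0.1885 11.77 0.97 0.18919187500632667 [-0.084  0.449 -0.025] 15.68
0.1881 13.03 0.7 0.18896110339160466 [-0.094  0.531  0.036] 16.0
0.1877 13.77 1.74 0.18874161225899122 [-0.12   0.524 -0.003] 16.32
0.1873 15.07 1.24 0.1885424446949724 [-0.186  0.679 -0.015] 16.63
0.1869 16.03 0.89 0.18830598537146365 [-0.153  0.726 -0.049] 16.95
0.1865 16.84 0.62 0.18807452277309952 [-0.231  0.833  0.033] 17.27
0.1861 17.95 0.63 0.18784954171436366 [-0.219  0.907 -0.048] 17.58
hold 17.949704615241494
```

It held 18 N for well over 0.3 s with the travel stopped on the tag. Now I'll lift off, carry the mallet over the mat, and check its tilt.

```bash
python3 - <<'E'
from look import *
np.set_printoptions(precision=3,suppress=True)
a=.19;R=down(np.pi/2+a);d=np.array([np.cos(a),np.sin(a),0])
p=manip.get_state()["tool_pos"];g=np.array([.5237,.1840,0])-.052*d
manip.movel(g+[0,0,.262],velocity=.08)
S0=manip.capture("scene")[:,:,::-1]
m=np.array([.5835,-.174,0])-.052*d
manip.move_pose(m+[0,0,.236],R);manip.movel(m+[0,0,.055],velocity=.12);manip.dwell(.3)
s=manip.get_state();print(s["tool_pos"],s["wrist_force"],s["torque"],s["time_s"])
i=manip.capture("wrist")[:,:,::-1];S=manip.capture("scene")[:,:,::-1]
f=lambda im:cv2.convertScaleAbs(cv2.resize(im,(400,300),interpolation=cv2.INTER_CUBIC),alpha=1.5)
cv2.imwrite("pics/p.png",np.vstack([np.hstack([f(i),f(S[150:225,150:250])]),np.hstack([f(S0[180:285,210:350]),np.zeros((300,400,3),np.uint8)])]))
E
```

```text
[ 0.533 -0.184  0.055] [-0.169  0.32  -4.207] [-0.029  0.192 -0.043] 22.425
```

View pics/p.png

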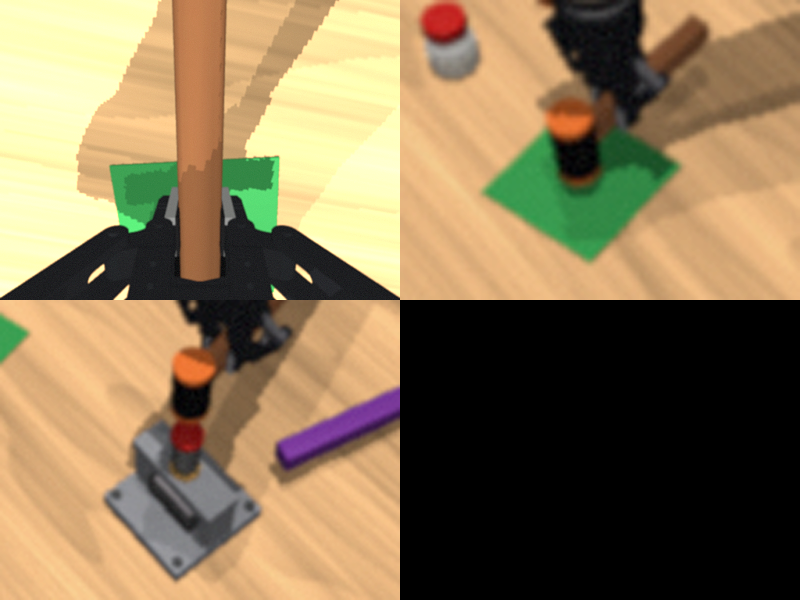

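The punch is back up and the mallet is still straight in the grip, above the mat. I'll set it down by feel.

```bash
python3 - <<'E'
from look import *
np.set_printoptions(precision=4,suppress=True)
def F(): return np.mean([(manip.get_state()["wrist_force"][2],manip.dwell(.02))[0] for _ in range(4)])
b=F();p=manip.get_state()["tool_pos"].copy();p[2]=.039
manip.movel(p,velocity=.05);f=F()-b
while f<4 and p[2]>.032: p[2]-=.0007;manip.movel(p,velocity=.02);f=F()-b
print(p,manip.get_state()["tool_pos"],f)
manip.grip(.45);manip.dwell(.2);manip.grip(1.0);manip.dwell(.2)
p[2]+=.15;manip.movel(p,velocity=.12)
q=p+[-.0,.0,.07];manip.movel(q,velocity=.12);manip.dwell(.3)
print(manip.get_state()["time_s"])
i=manip.capture("wrist")[:,:,::-1];S=manip.capture("scene")[:,:,::-1]
f=lambda im:cv2.convertScaleAbs(cv2.resize(im,(400,300),interpolation=cv2.INTER_CUBIC),alpha=1.5)
cv2.imwrite("pics/e.png",np.vstack([np.hstack([f(i),f(S[150:225,150:250])]),np.hstack([f(S[180:285,210:350]),f(S)])]))
E
```

```text
[ 0.5324 -0.1838  0.0355] [ 0.5324 -0.1839  0.0364] 9.345837429273303
28.3833
```

View pics/e.png

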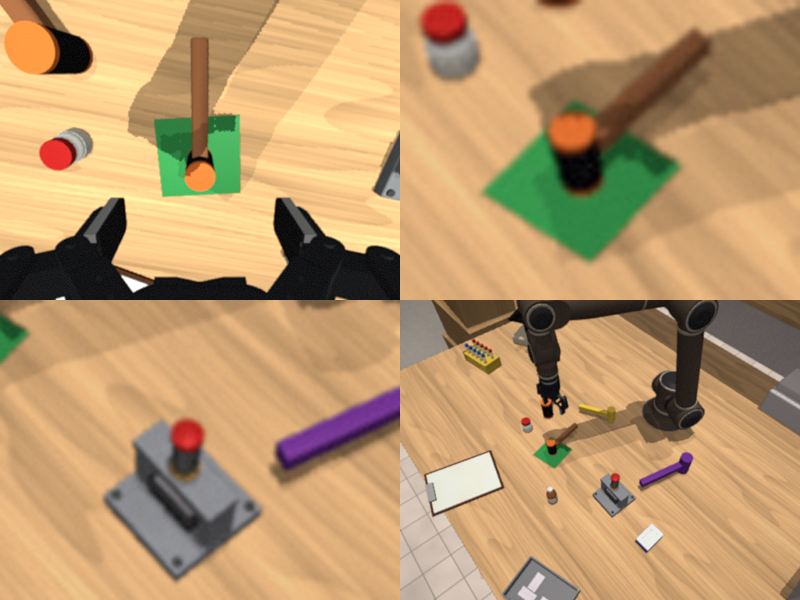

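The mallet stands upright near the middle of the mat, the punch is up, the bottle, pot and slide box look undisturbed, and the arm is clear.

```bash
python3 -c "
from rig import manip
print(manip.close_job())"
```

```text
the job is handed in; nothing more can be done
None
```

I pressed the punch onto the tag at about 18 N with the mallet; it sprang back up, the mallet is standing upright on its mat again, and I handed the job in at about 28 s; the verdict wasn't shown.

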